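Unhook a scratch panel and lean it in the rack

ROBOT

A 6-joint arm with a two-finger parallel gripper is mounted at the origin on a cart in front of the work surface, level with it; the furniture and walls round the work are solid. World frame = base frame: x ahead of the robot, y to its left, z up, the work surface at z = 0. Lengths are in m, angles in rad, forces in N, time in s.
With the tool pointing down it reaches from about 0.375 to 0.925 m from the base axis. Payload 5.7 kg.
Tool frame: the origin (TCP) lies on the centre line of the jaws, within the pads' length; the fingertips stand 14 mm ahead of it and the grasp point (between the pads) lies 5 mm behind it (env.tip_extent is the z of the fingertips in the tool frame, in m); z points along the fingers, y is the line along which they close (so a half turn about z gives the same grasp; the last joint's range is limited). The gripper opens to 88 mm and grips with 3 to 60 N. Pads are 20 mm wide; open, the fingers measure 115 mm over their backs; the gripper's body (75 mm by 178 mm) begins 61 mm behind the grasp point.
Start: joints at [-1.372, 0.359, 1.51, -0, 1.272, -0.115], TCP at [0.185, -0.571, 0.237] pointing down, gripper open.
Joint ranges: [-2.97, 2.97], [-1.01, 2.36], [0.21, 2.38], [-0.96, 4.11], [0.2, 2.71], [-2.98, 2.98]. Speed limits (rad/s): [2.39, 2.39, 3.14, 3.14, 3.14, 3.14].

INTERFACE

Orientations are given as a unit quaternion [x, y, z, w].
In Python, from bench import env gives the robot as it stands. Calls block until the motion is done:
- env.move_ptp(position, orientation): joint-space move of the TCP to a pose.
- env.servo_line(position, orientation=None, rate=0.15, contact_N=None): straight line of the TCP; orientation=None keeps the orientation; rate is the mean speed in m/s. With contact_N (N) it stops when the force on the tool has changed by that much, and returns True; else False.
- env.goto_joints(angles): joint-space move.
- env.move_gripper(opening): finger opening in m; the grip force is fixed at half the most; returns when the fingers have stopped.
- env.sleep(seconds).
- env.inverse_kinematics(position, orientation): joint angles nearest the present ones, or None.
- env.observe(): the state.
- env.capture(name): name is "scene" or "top" or "wrist"; returns a dict with "image" (384x512x3 uint8, blue, green, red), "range_z" (384x512 float32, m along the optical axis (not along the pixel's ray), 0 where there is no reading), "intrinsics" (3x3 intrinsics, pixels), "R" (3x3) and "t" (3): a world point X has camera coordinates R X + t. Camera axes: x right, y down, z forward; pixel columns grow to the right and rows downward; lengths in m; the calibration is good to about 2 mm. A picture is of the moment at which its call begins.
A pose or a line that the arm cannot do raises env.PlanningError and nothing moves.
- env.close_job(): hands the job in; it is judged then, once.
The state is a dict: "clock": time; "joint_pos": joint angles; "qvel": joint speeds; "joint_torque": joint torques, N m; "position": TCP position; "orientation": TCP orientation; "force": force on the tool from outside, world axes, zero at the start; "torque": the same for the moment, N m; "finger_gap": finger opening in m; "grip_force": force on a finger pad.
Only numpy, scipy, OpenCV 4.12 (cv2) and the standard library are available. Lean on these libraries where they do the work, as an engineer would, in place of code of your own. Each camera call takes 0.05 s, during which the arm holds its last target. There are 200 camera calls.

TASK

Put the red paint tube that was left lying across the wooden leaning rack back into the empty bay of the tube tray, lying flat and along the bay. Then unhook the black scratch panel from the steel hanging frame (slide it up its two keyhole straps until the screw heads are at the wide ends, then draw it off without forcing it) and lean it in the rack: bottom edge in the middle groove, black face to the front and straps up, centred and square to the rack, its back resting on the dowel rail so that it stands about 25 degrees back from vertical. Set it down gently, let go, and leave everything else where it stands.

Things in the scene. Friction and masses are not known exactly. Their poses are not given: they have to be found in the camera images.
- panel: Scratch panel: wood, black scratched face, blue-taped edges; 196 wide (y), 212 high (z), 20 mm thick (x -10 to +10), 0.35 to 0.6 kg. Origin: middle of the bottom face; z up, -x out of the black face, +x out of the back. It hangs upright, bottom about 30 mm above the table. Grip it across its thickness at the middle of the top edge. Two 4 mm felt bumpers low on the back.
- panel_keyhole (a point): Middle of the wide hole of the panel's left (+y) keyhole strap, at (12, 70, 227.5) mm in the panel's frame; the other is at y = -70. Steel straps 36 wide, 4 thick on the panel's back (x 10 to 14), from z 172 to 259. Wide hole 19 x 19 mm; above it a slot 8 wide, 13 high (z 237 to 250). Hung, the screw shanks touch the slots' tops.
- frame_screw (a point): Left (+y) screw of the frame, where it leaves the post: (0, 70, 277.5) mm in the frame's frame; the other is at y = -70. It stands out to -x: shank 5 mm thick, 8 long, then a head 12 mm across, 3 thick. The panel must rise 20 mm from hanging to bring the heads to the middle of the wide holes, then come 13 mm or more along -x to be free.
- panel_foot (a point): Middle of the lower FRONT edge of the panel (x = -10, y = 0, z = 0 mm in the panel's frame).
- frame: Fixed hanging frame of dark square steel tube. Origin on the table; -x its front, z up. Posts 18 x 18 mm at y +70 and -70, front faces at x = 0, tops at z 298; feet along x from -63 to +87, 16 high; cross bars between the posts at z 55 and 155, nothing between them above z 162. The panel hangs before the posts, its mid-thickness 14 to 18 mm in front of x = 0.
- rack: Fixed beech leaning rack. Origin on the table below the middle of the middle groove; x to its back, z up. Board 190 wide (y), x -60 to +100, top at z 20. Four strips across it, 6 wide, 14 high (tops at z 34), at x -54, -18, 18 and 54 mm, make three grooves 30 wide. Raked cheeks at y +86 and -86 rise from x 90 to the dowel rail.
- rack_groove (a point): Middle of the floor of the rack's middle groove (0, 0, 20 mm in the rack's frame); it runs from x -15 to +15. With its lower back edge at x = 9 the panel leans 25 degrees (the front groove would give 36, the rear one 12 degrees).
- rack_bar: The rack's dowel rail, 16 mm round, 160 long along the rack's y, standing 3 mm proud of the cheeks. Origin at its middle, x = 75, z = 143 mm in the rack's frame.
- tube_red: Red and white paint tube, 36 wide (x) at the crimped end, 108 long (y; cap at -y), 22 mm high, 60 g. Origin at the middle of its underside. At first it lies on top of the rack's strips (underside at z = 34), across them, up to 0.25 rad askew. Grip it across the body (its x), with the fingertips just above the strips.
- tray: Fixed flat plywood tube tray, 128 (x) by 196 mm (y). Origin at the middle of its underside; floor at z = 6, outer edges 16 and dividers 14 high. Three bays along x, each 58 wide and 119 long, with middles at y = +64 (holds the blue tube), y = 0 (yellow tube) and y = -64 (empty: for the red tube, either end first). Books up to 283 mm high stand close behind the tray.
- tube_blue: Blue paint tube lying in the tray, 36 x 114 x 23 mm; origin under its middle. Leave it.
- tube_yellow: Yellow paint tube lying in the tray, 35 x 102 x 23 mm; origin under its middle. Leave it.
- tin_black: Closed paint tin with a black label, 103 across, 120 high; at the back. Leave it.
- tin_red: Closed paint tin with a red and white label, 103 across, 120 high; at the back. Leave it.
- jar: Glass jar with a red lid, 91 across, 176 high; at the back. Leave it.
- mug: White mug, 83 across (113 with its handle), 93 high; at the back. Leave it.
- spray: Spray bottle, 61 x 127 x 242 mm, left of the books. Leave it.
- oil_stick: Paint-crusted green oil stick, 22 x 127 x 21 mm, on the table behind the frame's posts, between its feet. Leave it.

How it is judged:
On the way, in this order (a step that is already met when the one before it is completed fails the run):
1. the red tube lies flat in the empty bay of the tray (x of tube_red in the frame of tray between -0.02 and 0.02 m and y of tube_red in the frame of tray between -0.08 and -0.048 m and z of tube_red in the frame of tray below 0.014 m and angle between the y axis of tube_red and the x axis of tray, either way round below 0.35 rad), for 0.2 s.
2. the panel has been unhooked and is held clear of the frame (distance of panel from where it was at the start of the episode above 0.07 m and contact force between panel and frame below 0.05 N), for 0.1 s.
At the end, for the whole second after the job is handed in: Red tube flat in the tray's empty bay (within 16 mm across, 20 mm along, 20 degrees). Panel released and at rest in the rack's middle groove, black face front, straps up, leaning back 19.5 to 31 degrees on the dowel rail, within 35 mm of centre and 8 degrees of square (all of step 1 and angle between panel's own z axis and vertical between 0.34 and 0.54 rad and x of panel_foot in the frame of rack between -0.02 and 0.003 m and z of panel_foot in the frame of rack between 0.022 and 0.036 m and y of panel_foot in the frame of rack between -0.035 and 0.035 m and z of panel in the frame of rack between 0.015 and 0.034 m and angle between the y axis of panel and the y axis of rack, either way round below 0.14 rad and contact force between panel and rack_bar above 0.1 N and linear speed of each of panel, tube_red below 0.02 m/s and angular speed of panel below 0.1 rad/s and contact force between panel and the fingers below 0.1 N); the robot touches nothing.
It fails at once if the panel is forced against the hanging frame (over 80 N) (contact force between panel and frame above 80 N).
It fails at once if the panel is banged or pressed hard into the rack (over 60 N) (contact force between panel and rack above 60 N or contact force between panel and rack_bar above 60 N).
It fails at once if the panel falls or is laid down (more than 50 degrees from upright) (angle between panel's own z axis and vertical above 0.87 rad).
It fails at once if a bystander (tin, jar, mug, spray bottle, oil stick, blue or yellow tube) is moved by more than 20 mm (distance of any of tin_black, tin_red, jar, mug, spray, oil_stick, tube_blue, tube_yellow from where it was at the start of the episode above 0.02 m).
It also fails if it takes over 69 s, if anything falls off the work surface, if the arm or the gripper's body presses on something with over 40 N, if the wrist force passes 120 N, or if a joint passes its speed limit or range.

## Working session

There is one attempt and no reset: what is moved stays moved. The work goes in short steps, each a Python script; the robot and the scene stay as the last script left them, time stands still between calls to the robot, and variables do not carry over. Pictures are saved under pics/ and viewed, at most 10 in all, crops included, and the job is handed in when it is done.

```bash
ls; mkdir -p pics
python3 - <<'E'
from bench import env
import cv2, numpy as np
for n in ("scene","top"):
    c=env.capture(n); cv2.imwrite(f"pics/{n}0.png",c["image"]); np.savez(f"pics/{n}0.npz",**c)
    print(n,c["intrinsics"].tolist(),(-c["R"].T@c["t"]).round(3),c["R"].round(3).tolist())
s=env.observe(); print(s["position"],s["orientation"],s["clock"],env.tip_extent)
E
```

```text
bench.py
pics
scene [[475.7733832963661, 0.0, 254.62028773992472], [0.0, 475.7733832963661, 185.8359949834892], [0.0, 0.0, 1.0]] [-0.615  0.551  1.504] [[-0.42, -0.907, -0.011], [-0.645, 0.307, -0.7], [0.639, -0.287, -0.714]]
top [[408.1258896304154, 0.0, 254.3984294066615], [0.0, 408.1258896304154, 194.1367528013617], [0.0, 0.0, 1.0]] [0.468 0.    1.588] [[0.022, -1.0, -0.01], [-0.998, -0.021, -0.055], [0.055, 0.011, -0.998]]
[ 0.18509326 -0.57012509  0.23590659] [ 9.87720856e-01  1.56226920e-01 -1.50729008e-05 -8.12349604e-04] 0.1 0.014
```

View pics/scene0.png

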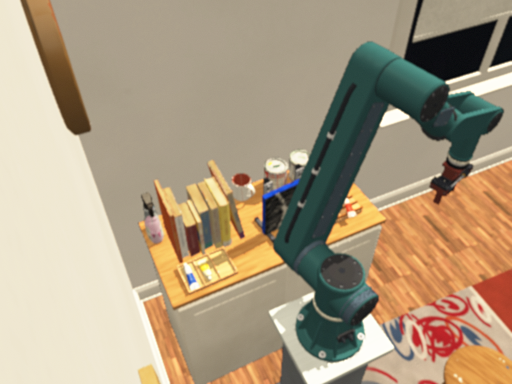

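View pics/top0.png

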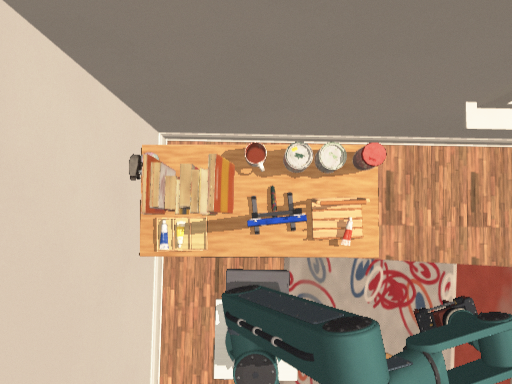

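The top view shows the tray at about px (181,234) with its right-hand bay (193,234) empty. The panel's blue top edge runs (248,224)-(306,217), and the rack spans (306-370, 198-242) with the red tube at (347,231). Next: helpers, rough positions and wrist close-ups.

```bash
cat > h.py <<'E'
import numpy as np, cv2
from scipy.spatial.transform import Rotation as Rot
from bench import env
def cast(c,uv,z):
    """pixels -> world points on plane height z"""
    uv=np.atleast_2d(np.asarray(uv,float)); d=np.c_[uv,np.ones(len(uv))]@np.linalg.inv(c["intrinsics"]).T@c["R"]
    o=-c["R"].T@c["t"]; return o+d*((z-o[2])/d[:,2])[:,None]
def cloud(c):
    """world point per pixel (nan without reading)"""
    h,w=c["range_z"].shape; u,v=np.meshgrid(np.arange(w),np.arange(h)); z=c["range_z"]
    p=np.stack([u,v,np.ones_like(u)],-1)@np.linalg.inv(c["intrinsics"]).T*z[...,None]
    P=(p-c["t"])@c["R"]; P[z<=0]=np.nan; return P
def proj(c,X):
    p=(np.atleast_2d(X)@c["R"].T+c["t"])@c["intrinsics"].T; return p[:,:2]/p[:,2:]
def down(yaw):
    """tool z down, tool y (closing line) at angle yaw from world y (turning about +z)"""
    return (Rot.from_euler('z',yaw)*Rot.from_euler('x',np.pi)).as_quat()
def snap(name,f):
    c=env.capture(name); cv2.imwrite(f"pics/{f}.png",c["image"]); np.savez(f"pics/{f}.npz",**c); return c
def load(f): return dict(np.load(f"pics/{f}.npz"))
E
python3 - <<'E'
from h import *
c=load("top0")
for n,uv,z in [("tubeR",(347,231),.05),("tray",[(155,218),(207,218),(207,250),(155,250)],.015),("panel top",[(248,224),(306,217)],.242),("rack",[(306,198),(370,198),(306,242),(358,242)],.03),("table",[(140,256),(378,256)],0)]:
    print(n,cast(c,uv,z)[:,:2].round(3).tolist())
P=cloud(c)
for r in (200,219,221,225,231): print(r,P[r,240:376:6,2].round(3).tolist())
E
```

```text
tubeR [[0.422, -0.333]]
tray [[0.455, 0.399], [0.459, 0.198], [0.337, 0.195], [0.333, 0.395]]
panel top [[0.444, 0.034], [0.471, -0.156]]
rack [[0.544, -0.18], [0.549, -0.423], [0.377, -0.182], [0.381, -0.379]]
table [[0.307, 0.456], [0.327, -0.464]]
200 [0.002, -0.004, 0.012, -0.004, -0.004, 0.002, 0.002, -0.004, 0.016, 0.006, 0.002, 0.002, 0.031, 0.144, 0.021, 0.021, 0.025, 0.027, 0.018, 0.148, 0.145, 0.15, 0.004]
219 [-0.003, -0.003, 0.29, 0.285, 0.243, 0.245, 0.248, 0.241, 0.244, 0.242, 0.24, 0.241, 0.026, 0.041, 0.033, 0.034, 0.036, 0.034, 0.047, 0.034, 0.021, -0.001, -0.0]
221 [0.002, -0.001, 0.243, 0.24, 0.24, 0.237, 0.241, 0.242, 0.245, 0.242, 0.242, 0.241, 0.021, 0.019, 0.023, 0.017, 0.019, 0.023, 0.05, 0.027, 0.025, 0.003, -0.002]
225 [-0.002, -0.002, 0.242, 0.245, 0.246, -0.001, 0.005, -0.007, -0.009, 0.012, -0.003, 0.002, 0.02, 0.014, 0.021, 0.014, 0.021, 0.018, 0.052, 0.015, 0.019, 0.002, -0.004]
231 [0.006, -0.001, 0.006, 0.012, 0.002, 0.004, -0.004, 0.002, 0.004, 0.0, -0.003, 0.001, 0.017, 0.019, 0.023, 0.017, 0.021, 0.017, 0.049, 0.025, 0.022, -0.0, 0.003]
```

Run:
```python
from h import *
for f,p in (("w_rack",(.40,-.27,.40)),("w_frame",(.40,-.06,.42)),("w_tray",(.39,.24,.36))):
    env.move_ptp(p,down(0)); c=snap("wrist",f)
    print(f,env.observe()["clock"],env.observe()["joint_pos"].round(2) if 0 else "",(-c["R"].T@c["t"]).round(3),c["R"][2].round(3), c["intrinsics"][0,0])
im=[cv2.imread(f"pics/{f}.png") for f in("w_rack","w_frame","w_tray")]
cv2.imwrite("pics/m.png",np.vstack([np.hstack([cv2.resize(i,(400,300)) for i in im[:2]]),np.hstack([cv2.resize(im[2],(400,300)),np.zeros((300,400,3),np.uint8)])]))
```

```text
w_rack 1.65  [ 0.48  -0.269  0.547] [-0.295  0.001 -0.955] 278.68749672607095
w_frame 2.55  [ 0.48  -0.06   0.568] [-0.294  0.    -0.956] 278.68749672607095
w_tray 3.7667  [0.471 0.24  0.508] [-0.294  0.001 -0.956] 278.68749672607095
```

View pics/m.png

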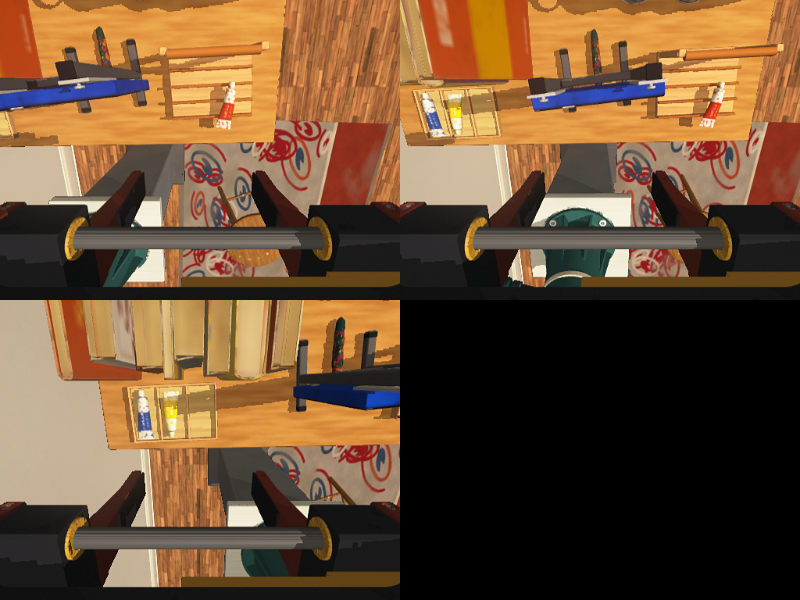

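The montage shows the rack at (165-270, 40-125) with its rail and the red tube at (227,105). The panel's blue top runs (530,100)-(665,88), and the tray is at (123-217, 385-440) with its right bay free. Now I'll measure from the depth.

Run:
```python
from h import *
def rect(p):
    r=cv2.minAreaRect(p[:,:2].astype(np.float32)); b=cv2.boxPoints(r); e=sorted([b[1]-b[0],b[2]-b[1]],key=np.linalg.norm)
    a=np.arctan2(e[1][1],e[1][0])%np.pi; return np.round(r[0],4),np.linalg.norm(e[0]).round(4),np.linalg.norm(e[1]).round(4),"long-axis",a.round(4)
for f in ("w_rack","w_frame"):
    c=load(f); P=cloud(c); hsv=cv2.cvtColor(c["image"],cv2.COLOR_BGR2HSV); x,y,z=np.moveaxis(P,-1,0)
    ok=np.indices(z.shape)[0]<185
    m=ok&(x>.35)&(x<.5)&(y<-.27)&(y>-.42)&(z>.041)&(z<.08); 
    l,cc,st,_=cv2.connectedComponentsWithStats(m.astype(np.uint8)); k=1+st[1:,4].argmax(); q=P[cc==k]
    print(f,"tube",rect(q),len(q),q[:,2].max())
    m=ok&(z>.12)&(z<.17)&(x>.5)&(y<-.15); q=P[m]; print(" rail",rect(q),len(q),np.percentile(q[:,2],[50,95]))
    # rack board
    m=ok&(z>.013)&(z<.045)&(x>.35)&(x<.58)&(y<-.17)&(y>-.44); q=P[m]; print(" rack",rect(q),len(q))
    m=ok&(z>.225)&(z<.25)&(hsv[...,0]>100)&(hsv[...,0]<130)&(hsv[...,1]>120); q=P[m]
    print(" panel",rect(q),len(q),np.percentile(q[:,2],[5,50,95]))
    m=ok&(z>.252)&(z<.32)&(y<.1)&(y>-.2)&(x<.6); print(" posts", rect(P[m]),m.sum(),np.percentile(P[m][:,2],[5,50,95]))
c=load("w_tray"); P=cloud(c); z=P[...,2]; print("table z",np.nanmedian(z[100:180,230:300]),np.nanstd(z[180:188,240:300]))
m=(z>.009)&(z<.04)&(P[...,0]<.49)&(P[...,0]>.32)&(P[...,1]>.17); print("tray",rect(P[m]),m.sum())
cr=lambda i,a,b,cx,d,k:cv2.resize(i[a:b,cx:d],None,fx=k,fy=k,interpolation=cv2.INTER_CUBIC)
cv2.imwrite("pics/z1.png",np.hstack([cr(c["image"],98,190,145,285,3),cr(load("w_rack")["image"],48,140,198,318,3)]))
```

```text
w_rack tube (array([ 0.4306, -0.3387]), np.float32(0.0281), np.float32(0.09), 'long-axis', np.float32(2.9247)) 638 0.05694765356966987
 rail (array([ 0.5281, -0.2952]), np.float32(0.0208), np.float32(0.1878), 'long-axis', np.float32(1.6199)) 1820 [0.14982671 0.15197345]
 rack (array([ 0.4583, -0.2985]), np.float32(0.1851), np.float32(0.19), 'long-axis', np.float32(1.619)) 7849
 panel (array([ 0.4604, -0.0733]), np.float32(0.0196), np.float32(0.1683), 'long-axis', np.float32(1.6881)) 2804 [0.24026427 0.24174742 0.24292191]
 posts (array([ 0.4848, -0.1295]), np.float32(0.0313), np.float32(0.0349), 'long-axis', np.float32(1.2678)) 1380 [0.25822211 0.28895066 0.29863917]
w_frame tube (array([ 0.431 , -0.3386]), np.float32(0.0292), np.float32(0.0895), 'long-axis', np.float32(2.9312)) 629 0.056744675063749125
 rail (array([ 0.5282, -0.2949]), np.float32(0.0216), np.float32(0.1885), 'long-axis', np.float32(1.6179)) 1733 [0.14943635 0.15177424]
 rack (array([ 0.4581, -0.2983]), np.float32(0.1847), np.float32(0.1904), 'long-axis', np.float32(1.619)) 7114
 panel (array([ 0.4587, -0.0588]), np.float32(0.0199), np.float32(0.1946), 'long-axis', np.float32(1.6865)) 2674 [0.24029965 0.24157075 0.24281297]
 posts (array([ 0.4763, -0.0566]), np.float32(0.0299), np.float32(0.1757), 'long-axis', np.float32(1.6885)) 1660 [0.26303392 0.29643922 0.29873662]
table z 0.005278156171513084 0.0009049907057648751
tray (array([0.405 , 0.3864]), np.float32(0.1698), np.float32(0.3942), 'long-axis', np.float32(1.5706)) 4614
```

View pics/z1.png

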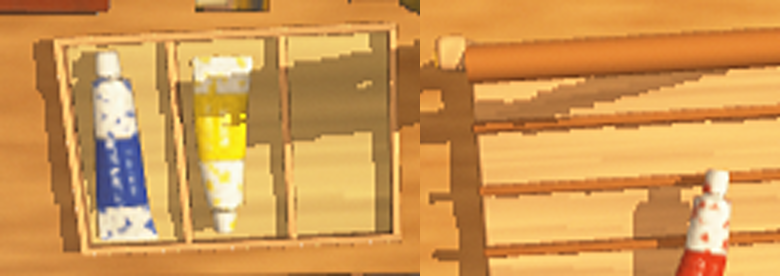

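Crop: the tray's outer corners are at (53,40), (396,27), (402,240) and (80,250) in the 3x picture, with the right bay empty. The tube lies with its cap toward +x, at the right of the rack. Next I'll refine these positions and check reach.

```bash
cat >> h.py <<'E'
def tool(yaw,tilt=0,s=0):
    """tool hanging from a thing with this yaw and backward lean; s=+-1: closing along its x, 0: along its y"""
    return (Rot.from_euler('z',yaw)*Rot.from_euler('y',tilt)*Rot.from_euler('z',s*np.pi/2)*Rot.from_euler('x',np.pi)).as_quat()
E
python3 - <<'E'
from h import *
c=load("w_tray"); k=np.array([(53,40),(396,27),(402,240),(80,250)])/3.+(145,98)-1/3
q=cast(c,k,.016)[:,:2]; print("tray corners",q.round(4).tolist(),"centre",q.mean(0).round(4))
e=[(q[0]-q[1])+(q[3]-q[2]),(q[0]-q[3])+(q[1]-q[2])]; print("yaw",np.arctan2(-e[0][0],e[0][1]),np.arctan2(e[1][1],e[1][0]),np.linalg.norm(e,axis=1)/2)
P=cloud(c); z=P[...,2]; m=(z>.1)&(P[...,1]>.1)&(P[...,0]>.45)&(np.indices(z.shape)[0]<190); print("books front x",np.nanpercentile(P[...,0][m],[.5,2]),"ymin",np.nanpercentile(P[...,1][m],1))
c=load("w_rack"); P=cloud(c); hsv=cv2.cvtColor(c["image"],cv2.COLOR_BGR2HSV)
x,y,z=np.moveaxis(P,-1,0)
w=.048; o=np.array([.4533,-.2987]); X=(P[...,:2]-o)@np.array([[np.cos(w),-np.sin(w)],[np.sin(w),np.cos(w)]])
m=(z>.145)&(abs(X[...,1])<.07)&(x>.5)&(x<.56); print("rail rack-x range",np.percentile(X[...,0][m],[1,50,99]),"n",m.sum()); print("slope",np.polyfit(X[...,1][m],X[...,0][m],1))
# strips: height profile along rack x, away from the tube
g=(X[...,1]>-.0)&(X[...,1]<.085)
for a in np.arange(-66,66,3): 
    s=g&(abs(X[...,0]*1000-a)<1.5); print(a,(np.nanmedian(z[s])*1000).round(1) if s.sum() else None,end="; ")
s=(abs(X[...,0])<.05)&(z>.014)&(z<.04)&(np.indices(z.shape)[0]<185)&(abs(X[...,1])<.13); print("\nboard y",np.percentile(X[...,1][s],[.2,99.8]))
# tube: points above .0365 near it
u=np.array([np.cos(-.2136),np.sin(-.2136)]); v=np.array([-u[1],u[0]]); d=P[...,:2]-(.4308,-.3387); L=d@u; W=d@v
col=((hsv[...,0]<8)|(hsv[...,0]>172))&(hsv[...,1]>130)|(hsv[...,1]<60)&(hsv[...,2]>150)
m=(abs(L)<.075)&(abs(W)<.025)&(z>.03)&col; print("tube L",L[m].min(),L[m].max(),"W",W[m].min(),W[m].max())
for a in np.arange(-.05,.06,.01):
    s=m&(abs(L-a)<.004); print(a.round(3),W[s].min().round(3),W[s].max().round(3),z[s].max().round(3)) if s.sum() else 0
E
```

```text
tray corners [[0.4564, 0.3957], [0.4631, 0.2011], [0.3385, 0.1946], [0.3326, 0.3913]] centre [0.3976 0.2957]
yaw 0.032334857596243924 0.0434616695804133 [0.19573518 0.12432429]
books front x [0.46613921 0.47321333] ymin 0.14729907983882737
rail rack-x range [0.06487846 0.07197556 0.0800268 ] n 1332
slope [-0.00291091  0.07211582]
-66 0.0; -63 462.4; -60 454.3; -57 432.7; -54 430.8; -51 437.9; -48 442.7; -45 443.2; -42 440.5; -39 439.5; -36 491.9; -33 492.9; -30 499.7; -27 483.5; -24 481.4; -21 485.1; -18 482.4; -15 20.1; -12 19.7; -9 19.9; -6 19.9; -3 19.8; 0 19.6; 3 19.8; 6 19.8; 9 19.7; 12 30.8; 15 33.9; 18 31.1; 21 20.0; 24 19.9; 27 20.0; 30 19.6; 33 19.7; 36 19.9; 39 19.9; 42 20.0; 45 19.9; 48 23.6; 51 33.7; 54 33.0; 57 19.8; 60 19.8; 63 19.8; 
board y [-0.09421791  0.094328  ]
tube L -0.0630323229015449 0.04416568579936084 W -0.01935989965288589 0.0211292085294757
-0.05 -0.018 0.015 0.464
-0.04 -0.016 0.017 0.47
-0.03 -0.015 0.02 0.47
-0.02 -0.014 0.016 0.455
-0.01 -0.013 0.012 0.051
0.0 -0.012 0.021 0.483
0.01 -0.01 0.008 0.055
0.02 -0.007 0.008 0.056
0.03 -0.005 0.009 0.056
0.04 -0.002 0.006 0.053
```

```bash
cat >> h.py <<'E'
RACK=np.array([.451,-.2988,0]); RY=.050; BAY=np.array([.3998,.2317]); TY=.035
TUBE=np.array([.421,-.337]); TUY=-.2136; PAN=np.array([.4587,-.0588]); PY=.1157; PTOP=.2416
def dirx(a): return np.array([np.cos(a),np.sin(a),0])
E
python3 - <<'E'
from h import *
def ik(n,p,q):
    j=env.inverse_kinematics(p,q); print(n,None if j is None else np.round(j,2))
for f in (0,np.pi,-np.pi):
    ik("tube",[*TUBE,.054],down(TUY+f)); ik("tray",[*BAY,.0305],down(TY+f)); ik("trayhi",[*BAY,.2],down(TY+f))
for s in (1,-1):
    for z in (0,.02): ik("pan%d"%s,[*PAN,PTOP-.02+z],tool(PY,0,s))
    ik("pull",[*(PAN-.035*dirx(PY)[:2]),PTOP+.0],tool(PY,0,s)); ik("pulledup",[*(PAN-.035*dirx(PY)[:2]),PTOP+.08],tool(PY,0,s))
    for h in (.0,.07):
        for t in (0,.43):
            R=Rot.from_euler('z',RY)*Rot.from_euler('y',t); ik(f"rack {h} {t}",RACK+[0,0,.02+h]+R.apply([0,0,.192]),tool(RY,t,s))
print(env.observe()["joint_pos"])
E
```

```text
tube [-0.8   0.51  1.82 -0.    0.81  0.98]
tray [ 0.38  0.48  2.01 -0.    0.66  1.91]
trayhi [ 0.38  0.2   1.84 -0.    1.1   1.91]
tube [-0.8   0.51  1.82  0.    0.81 -2.16]
tray [ 0.38  0.48  2.01  0.    0.66 -1.23]
trayhi [ 0.38  0.2   1.84  0.    1.1  -1.23]
tube [-0.8   0.51  1.82  0.    0.81 -2.16]
tray [ 0.38  0.48  2.01  0.    0.66 -1.23]
trayhi [ 0.38  0.2   1.84  0.    1.1  -1.23]
pan1 [-0.28  0.18  1.81  0.    1.15 -0.39]
pan1 [-0.28  0.15  1.79  0.    1.2  -0.39]
pull [-0.31  0.1   1.85  0.    1.19 -0.42]
pulledup [-0.31  0.03  1.72  0.    1.39 -0.42]
rack 0.0 0 [-0.71  0.3   1.67  0.    1.17 -0.76]
rack 0.0 0.43 [-0.49  0.62  1.24 -0.22  1.65 -0.52]
rack 0.07 0 [-0.71  0.23  1.58  0.    1.33 -0.76]
rack 0.07 0.43 [-0.49  0.57  1.17 -0.22  1.77 -0.54]
pan-1 [-0.28  0.18  1.81 -0.    1.15  2.75]
pan-1 [-0.28  0.15  1.79 -0.    1.2   2.75]
pull [-0.31  0.1   1.85 -0.    1.19  2.72]
pulledup [-0.31  0.03  1.72 -0.    1.39  2.72]
rack 0.0 0 [-0.71  0.3   1.67 -0.    1.17  2.38]
rack 0.0 0.43 [-0.49  0.62  1.24 -0.22  1.65  2.63]
rack 0.07 0 [-0.71  0.23  1.58 -0.    1.33  2.38]
rack 0.07 0.43 [-0.49  0.57  1.17 -0.22  1.77  2.6 ]
[ 3.98199681e-01  4.98717828e-02  1.60751402e+00 -6.27899030e-04
  1.48378991e+00  1.97072893e+00]
```

Run:
```python
from h import *
q=down(TUY+np.pi)
env.move_ptp([*TUBE,.36],q); env.move_gripper(.06)
env.servo_line([*TUBE,.10],rate=.25); print(env.servo_line([*TUBE,.054],rate=.06,contact_N=8))
env.move_gripper(0.0); s=env.observe(); print(s["finger_gap"],s["grip_force"],s["position"],s["force"],s["clock"])
env.servo_line([*TUBE,.36],rate=.25); s=env.observe(); print(s["finger_gap"],s["grip_force"],s["clock"])
snap("wrist","tube_held")
```

```text
False
0.02831703386825313 29.81834585298202 [ 0.42107004 -0.33698957  0.05414746] [-0.26428988  0.78175295  2.49296095] 10.5583
0.028414196759715106 29.787625445314916 11.9333
```

View pics/tube_held.png

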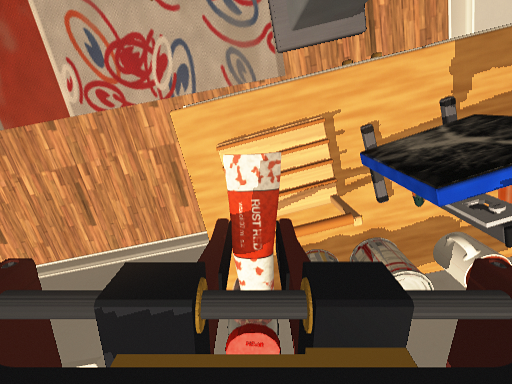

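The tube is held straight between the fingers, crimped end up at (252,160), and the rack is clear. Placing it now.

Run:
```python
from h import *
q=down(TY+np.pi)
env.move_ptp([*BAY,.34],q)
env.servo_line([*BAY,.07],rate=.25); print(env.servo_line([*BAY,.0305],rate=.05,contact_N=6), env.observe()["position"])
env.move_gripper(.05); env.servo_line([*BAY,.12],rate=.12); env.servo_line([*BAY,.34],rate=.3)
s=env.observe(); print(s["clock"])
env.move_ptp([.40,.20,.36],down(TY)); c=snap("wrist","placed"); 
cv2.imwrite("pics/placed_c.png",cv2.resize(c["image"][90:200,150:330],None,fx=3,fy=3)); print(env.observe()["clock"])
hsv=cv2.cvtColor(c["image"],cv2.COLOR_BGR2HSV); P=cloud(c)
x,y,z=np.moveaxis(P,-1,0)
m=(abs(x-BAY[0])<.059)&(abs(y-BAY[1])<.027)&(((hsv[...,0]<8)|(hsv[...,0]>172))&(hsv[...,1]>130)|(hsv[...,1]<60)&(hsv[...,2]>140))
p=(P[m][:,:2]-BAY); print(p.min(0),p.max(0),cv2.minAreaRect(p.astype(np.float32)), np.nanmax(z[m]))
```

```text
False [0.3999242  0.23174882 0.03055232]
18.5417
21.1917
[-0.05295001 -0.01785672] [0.0545261  0.01561675] ((0.0010682307183742523, 0.0005427133291959763), (0.10723645985126495, 0.033507801592350006), 1.8432731628417969) 0.43019828427891516
```

View pics/placed_c.png

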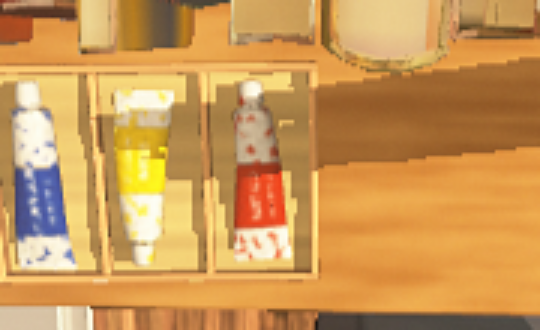

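The red tube lies flat in the right-hand bay at (262,170), centred to about 1 mm. Now the panel.

Run:
```python
from h import *
q=tool(PY,0,1)
env.move_ptp([*PAN,.40],q); env.move_gripper(.06)
print(env.servo_line([*PAN,.30],rate=.2),env.servo_line([*PAN,PTOP-.02],rate=.06,contact_N=6))
s=env.observe(); f0=s["force"]; print(s["position"],f0,s["clock"])
env.move_gripper(0.0); s=env.observe(); print(s["finger_gap"],s["grip_force"],s["position"],s["force"]-f0,s["torque"],s["clock"])
for i in range(1,5):
    hit=env.servo_line([*PAN,PTOP-.02+.005*i],rate=.03,contact_N=20); s=env.observe(); print(hit,s["position"][2],(s["force"]-f0).round(2),s["torque"].round(2))
    if hit: break
c=snap("wrist","lifted"); print(s["clock"])
```

```text
False False
[ 0.45900618 -0.05887063  0.22195339] [ 0.16812537 -0.4858676   0.73090042] 25.6333
0.019464857124361894 29.995736181735992 [ 0.45880197 -0.05883184  0.22163011] [ 0.0480116   0.13961259 -0.51086489] [-0.00978475 -0.15743787 -0.05208175] 26.3333
False 0.22645875052312767 [-0.67  0.7  -6.17] [-0.08 -0.06  0.01]
False 0.23183019335520735 [ 0.11 -0.69 -5.19] [-0.05 -0.08 -0.01]
False 0.2368743400845536 [ 0.73  0.58 -5.19] [-0.03 -0.06 -0.04]
False 0.2418550517646156 [ 0.05  0.06 -5.33] [-0.05 -0.11 -0.04]
27.6
```

View pics/lifted.png

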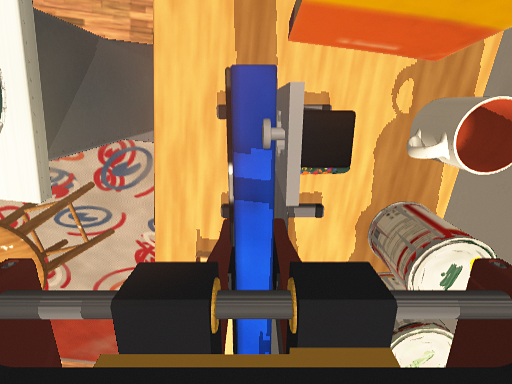

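Panel lifted 20 mm with only its weight (5.3 N) on the tool; the screw head at (273,132) stands in front of the strap. Drawing it off along its -x, guarded by contact.

Run:
```python
from h import *
p0=np.array([*PAN,PTOP]); f0=env.observe()["force"]
for d in (.005,.010,.015,.020,.035):
    hit=env.servo_line(p0-d*dirx(PY),rate=.04,contact_N=8); s=env.observe(); print(d,hit,s["position"].round(4),(s["force"]-f0).round(2))
    if hit: break
print(s["finger_gap"],s["clock"])
```

```text
0.005 False [ 0.4532 -0.0593  0.2414] [-0.28  0.46 -0.23]
0.01 False [ 0.4484 -0.0599  0.2416] [-0.79 -0.19  0.66]
0.015 False [ 0.4435 -0.0605  0.2416] [-0.12 -0.31 -0.38]
0.02 False [ 0.4385 -0.0611  0.2416] [0.35 0.1  0.03]
0.035 False [ 0.4239 -0.0629  0.2417] [ 0.06  0.47 -0.85]
0.019902825679460383 29.275
```

```bash
cat >> h.py <<'E'
H=.192
def pose(x0,z,tilt,y=0):
    """TCP pose with the panel's lower back edge at rack (x0,y,z) and this lean"""
    R=Rot.from_euler('z',RY)*Rot.from_euler('y',tilt)
    return RACK+Rot.from_euler('z',RY).apply([x0,y,z])+R.apply([-.010,0,H]), tool(RY,tilt,1)
E
python3 - <<'E'
from h import *
p=env.observe()["position"]
env.servo_line([p[0],p[1],p[2]+.075],rate=.15)
env.servo_line(*pose(.004,.125,0),rate=.15)
for t in (.22,.43): env.servo_line(*pose(.006,.10,t),rate=.10)
env.sleep(.3); f0=env.observe()["force"]
hit=env.servo_line(*pose(.006,.035,.43),rate=.06,contact_N=6)
if not hit: hit=env.servo_line(*pose(.006,.012,.43),rate=.02,contact_N=4)
s=env.observe(); print(hit,(s["position"]-pose(.006,.02,.43)[0]).round(4),(s["force"]-f0).round(2),s["torque"].round(2),s["finger_gap"],s["clock"])
for n in("top","wrist","scene"): snap(n,"r_"+n)
a=load("r_wrist")["image"]; b=load("r_scene")["image"][150:270,250:410]; 
t=load("r_top")["image"][180:260,240:390]
cv2.imwrite("pics/r.png",np.hstack([cv2.resize(a,(400,300)),cv2.resize(b,(400,300)),]))
E
```

```text
True [ 0.0001  0.0001 -0.0002] [1.13 1.53 8.88] [-0.08 -0.01 -0.01] 0.019998158371362772 35.175
```

View pics/r.png

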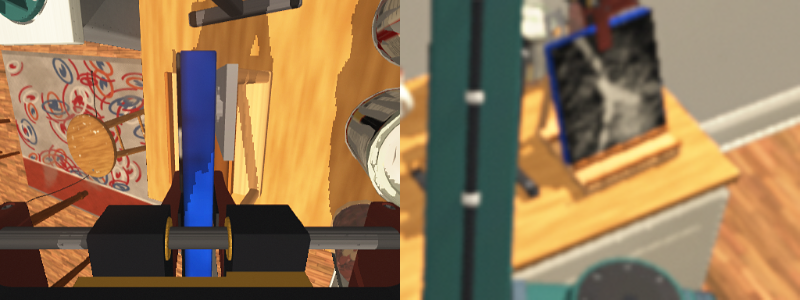

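Floor contact came at exactly the predicted height, and the panel stands square in the middle groove (right half, around (620,85)). Next: tip it back to the rail, release, and retreat along the fingers.

Run:
```python
from h import *
f0=env.observe()["force"]
for t in (.438,.446,.454,.462):
    hit=env.servo_line(*pose(.006,.0205,t),rate=.02,contact_N=4); s=env.observe(); print(t,hit,(s["force"]-f0).round(2),s["torque"].round(2))
    if hit: break
p,q=s["position"],s["orientation"]; z=Rot.from_quat(q).apply([0,0,1])
env.move_gripper(.036); env.sleep(.3); s=env.observe(); print(s["force"],s["finger_gap"],s["grip_force"])
env.servo_line(p-z*.05,rate=.08); env.servo_line(p-z*.12,rate=.2)
env.move_ptp([.40,-.24,.42],down(0)); env.sleep(.3)
print(env.observe()["clock"])
c=snap("wrist","fin"); snap("top","fin_top"); s=snap("scene","fin_scene")
P=cloud(c); hsv=cv2.cvtColor(c["image"],cv2.COLOR_BGR2HSV)
X=Rot.from_euler('z',-RY).apply((P-RACK).reshape(-1,3)).reshape(P.shape)
m=(abs(X[...,1])<.09)&(X[...,2]>.06)&(X[...,2]<.2)&(X[...,0]>-.02)&(X[...,0]<.2)&(hsv[...,2]<110)&(np.indices(m0:=P.shape[:2])[0]<190)
q=X[m]; A=np.c_[q[:,1:],np.ones(len(q))]; k=np.linalg.lstsq(A,q[:,0],rcond=None)[0]; print("front face n",m.sum(),"lean",np.arctan(k[1]),"yaw",-np.arctan(k[0]),"x at z=.0285",k[1]*.0285+k[2], "resid",np.std(A@k-q[:,0]))
b=(hsv[...,0]>100)&(hsv[...,0]<130)&(hsv[...,1]>120)&(X[...,2]>.18)&(X[...,2]<.25); print("top y",np.percentile(X[b][:,1],[1,99]),"top z max",np.percentile(X[b][:,2],99))
cv2.imwrite("pics/f.png",np.hstack([cv2.resize(c["image"],(400,300)),cv2.resize(s["image"][150:270,250:410],(400,300))]))
```

```text
0.438 True [ 0.16 -0.61 -4.65] [-0.1  -0.58  0.03]
[ 1.61953652 -0.14438865  0.05647176] 0.0361291529480434 0.0
39.175
front face n 5179 lean 0.45281435569218725 yaw 0.0011795309458471855 x at z=.0285 -0.014720127588530446 resid 0.0004429027528910664
top y [-0.09539793  0.09552153] top z max 0.21963052708279301
```

View pics/f.png

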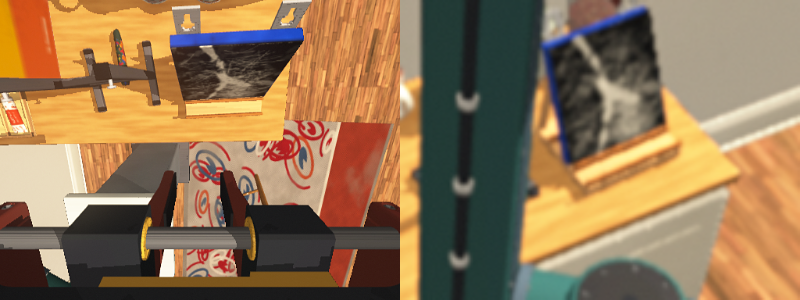

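Panel measured at rest: lean 0.453 rad, yaw error 0.001 rad, centred to under 1 mm, foot at x = -15 mm in the middle groove. The tube is in its bay and the robot is clear, so I'm handing in.

```bash
python3 -c "
from bench import env
print(env.close_job())"
```

```text
the job is handed in; nothing more can be done
None
```

The job is handed in at about 39 s on the robot clock: the red tube lies flat in the tray's empty bay, and the unhooked panel stands released in the rack's middle groove, leaning back about 26 degrees, centred and square; the judge returned no verdict.

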